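# Slide the coin under the magnifier against a hold-to-release lock

### The job

On the inspection slide, press the round lock button on the carriage fully down with your fingertips and, keeping it held down, push the carriage along its rail until it is hard against the end stop, so that the coin sits under the magnifier; then let the button spring back up so that the carriage is locked there. Do not touch the coin or the magnifier, and leave the small things around the slide where they are.

Things in the scene. Friction and masses are not known exactly. Their poses are not given: they have to be found in the camera images.
- stage: Inspection slide, fixed on the worktop: grey base plate 94 x 320 mm (x, y) and 12 mm thick with two steel guide rods, a low stop bar at its -y end and a 41 mm high end block at its +y end. Origin on the worktop under the middle of the rail line; its +y axis is the direction in which the carriage slides to its end stop, z is up. Along x nothing of the slide reaches farther than 47 mm from the origin.
- deck (a joint): Travel of the carriage along the slide's +y axis, in m: 0 at the near end, 0.100 hard against the end stop. An aluminium plate 72 x 172 mm, top 34 mm above the worktop, bearing from -y to +y the button, the push tab 27 mm on and the coin 110 mm past the button. Unlocked it slides with about 1 N. Locked (button up) it has up to 6 mm of play, under 1 mm at the end stop.
- lock (a joint): Press of the lock button, in m: 0 up (locked), 0.006 fully down. It takes 4 N to start and 6.4 N fully down; the lock is quite free from 4 mm on and catches again, at every 8 mm, if the button comes up on the way. It springs up by itself when let go.
- button_top (a point): Centre of the top of the lock button: a black tapered round cap on the carriage, 36 mm across at the foot, 25 mm flat on top, whose top is 42 mm above the worktop when up and 36 mm when down (2 mm proud of the carriage). It rides with the carriage.
- tab_top (a point): Middle of the top edge of the push tab, an upright aluminium plate 44 mm wide (along x of the slide) and 6 mm thick standing on the carriage 28 mm high (its top is 62 mm above the worktop), with a sloping brace on its +y side. Its -y face is 24 mm to the +y side of the button's centre: a fingertip on the button can bear against it to push.
- coin_seat (a point): Centre of the coin's seat on the carriage, 34 mm above the worktop. The gold-coloured coin, 24 mm across and 8 mm high, is fixed there in a dark ring 38 mm across.
- coin: The coin on the carriage (fixed to it); origin at the centre of its underside. Not to be touched.
- magnifier: Round magnifier of 59 mm outer diameter, fixed on a thin post on the slide's end block, its ring 82 to 90 mm above the worktop, centred 100 mm along +y from the slide's origin: right above the coin once the carriage is at its stop. Its origin is the slide's origin. The carriage passes beneath. Not to be touched; when the carriage is at the stop the button's centre is 80 mm from the ring's rim.
- weight_100: Loose brass-coloured knobbed weight, 24 mm across and 27 mm high, standing beside the slide; origin at its foot.
- weight_50: Loose smaller knobbed weight, 19 mm across and 22 mm high, beside the slide; origin at its foot.
- loupe: Loose folded loupe, 24 x 38 x 18 mm, lying beside the slide; origin at its underside.
- acid_14: Loose white dropper bottle with a pointed cap, 31 mm across and 84 mm high, standing beside the slide; origin at its foot.
- tweezers: Loose steel tweezers, 14 x 128 x 8 mm, lying on the robot's side of the slide; origin at the underside.
- view_point (a point): Point under the middle of the magnifier, 34 mm above the worktop, where the coin's seat comes to lie when the carriage is at its end stop. Fixed to the slide.

How it is judged:
On the way, in this order (a step that is already met when the one before it is completed fails the run):
1. the lock button is pressed well down (more than 2.5 mm of its 6) by the fingers, the carriage still in the first part of its travel (value of joint lock above 0.0025 m and contact force between the fingers and lock above 1 N and value of joint deck below 0.05 m), for 0.1 s.
2. the carriage has come past 80 mm of its travel with the button held down (value of joint lock above 0.0025 m and value of joint deck above 0.08 m), for 0.05 s.
At the end, for the whole second after the job is handed in: the carriage stands at rest within 2.5 mm of its end stop, the coin within 4 mm of the magnifier's centre line, and the lock button is up again (pressed less than 1 mm) (value of joint deck above 0.0975 m and value of joint lock below 0.001 m and velocity of joint deck between -0.003 and 0.003 m/s and horizontal distance between coin and view_point below 0.004 m); the robot touches nothing.
It fails at once if the coin is touched (contact force between anything else and coin above 0.5 N).
It fails at once if the magnifier is touched (contact force between anything else and magnifier above 0.5 N).
It fails at once if one of the small loose things beside the slide is lifted or moved more than 15 mm (distance of any of weight_100, weight_50, loupe, acid_14, tweezers from where it was at the start of the episode above 0.015 m).
It also fails if it takes over 32 s, if anything falls off the work surface, if the arm or the gripper's body presses on something with over 40 N, if the wrist force passes 120 N, or if a joint passes its speed limit or range.

### The arm

A 6-joint arm with a two-finger parallel gripper is mounted at the origin on a cart in front of the work surface, level with it; the furniture and walls round the work are solid. World frame = base frame: x ahead of the robot, y to its left, z up, the work surface at z = 0. Lengths are in m, angles in rad, forces in N, time in s.
With the tool pointing down it reaches from about 0.35 to 0.975 m from the base axis. Payload 4.9 kg.
Tool frame: the origin (TCP) lies at the very end of the fingers, on their centre line; the grasp point (between the pads) lies 19 mm behind it (pinch_z is the distance from the TCP to the grasp point, in m); z points along the fingers, y is the line along which they close (so a half turn about z gives the same grasp; the last joint's range is limited). The gripper opens to 85 mm and grips with 20 to 120 N. Pads are 22 mm wide; open, the fingers measure 114 mm over their backs; the gripper's body (76 mm by 85 mm) begins 54 mm behind the grasp point. The pads swing forward as they close: fully open they stand 13 mm farther back than shut.
Start: joints at [1.095, 0.053, 1.613, -0, 1.476, -0.119], TCP at [0.218, 0.586, 0.208] pointing down, gripper open.
Joint ranges: [-3.01, 3.01], [-1.01, 2.22], [0.06, 2.58], [-1.02, 4.17], [0.09, 2.62], [-3.14, 3.14]. Speed limits (rad/s): [2.57, 2.57, 3.14, 3.14, 3.14, 3.14].

### API

Orientations are given as a unit quaternion [w, x, y, z].
In Python, from plant import * gives the robot as it stands. The module is installed in compiled form; this text tells all that it offers.
- The arm moves only by the tool play_rows, never from a script. Its arguments are lists of equal length, an entry for each row: "linear": the shift along the world's x, y, z in m, a list of three; "turn": the turn about the world's z in degrees. A call has 1 to 8 rows; each row shifts and turns the commanded pose from where the row before left it; what a row does not reach is not made up. A row lasts 1/8 s, in which the tool goes at most 62.5 mm and 10.7 degrees, less where a joint would pass 70% of its speed; a pose out of reach is approached as far as the arm can. A call is refused whole if a number of a shift passes 0.0625 or a number of a turn 10.7, either way. A call with a gripper value outside its range is refused whole. "hand" is the finger opening in m, from 0 to 0.0854, set as the call begins (left out, the last holds). The fingers move at their own pace and stop on an object; the grip force is fixed at half the most. Time passes only in rows, so rows that do not move let the fingers close. It gives the time, the measured TCP pose, the force, the opening and the grip force at its end, in the units of the state.
- state(): the state, without advancing time (a new reading comes with each control period).
- grab_frame(name): name is "scene" or "top" or "wrist"; returns the picture (420x560x3 uint8, red, green, blue); there is no depth.
- camera_info(name): a dict with "camera_matrix" (3x3 intrinsics, pixels), "origin" and "attitude" of the camera in the world; the wrist camera has in their place "mount" (4x4, takes a point from camera to tool coordinates, whose origin is the TCP and whose axes are the flange's). Camera axes: x right, y down, z forward; pixel columns grow to the right and rows downward; lengths in m; the calibration is good to about 2 mm. A picture is of the moment at which its call begins: read the wrist's pose just before it. camera_info takes no time and is no camera call.
- job_done(): hands the job in; it is judged then, once.
Trained networks look in the newest picture that a camera, given by its name, has taken for a name from the list of things; names that differ only in an ending like _2 or _b are one class to them, and where a whole thing is asked for, a point or a joint stands for the part that bears it (a point fixed in the world has none). Each returns a list of dicts, best first, with "p" (0 to 1); they miss things now and then, are a little off and sometimes report something else, mostly with a low value. They report only what shows in the picture. A call takes as long as a camera call.
- trace(camera, thing): "region" (420x560 bool, what is visible of it) and "location" ([column, row] in pixels, amid what is visible of it).
The state is a dict: "time": time; "joint_pos": joint angles; "joint_vel": joint speeds; "joint_efforts": joint torques, N m; "tool_pos": TCP position; "tool_rot": TCP orientation; "contact_force": force on the tool from outside, world axes, zero at the start; "ft_torque": the same for the moment, N m; "gripper_width": opening from 0.0 (shut) to 1.0 (fully open); "grasp_force": force on a finger pad.
Only numpy, scipy, OpenCV 4.12 (cv2) and the standard library are available. Lean on these libraries where they do the work, as an engineer would, in place of code of your own. Each camera call takes 0.05 s, during which the arm holds its last target. There are 200 camera calls.

## Working session

There is one attempt and no reset: what is moved stays moved. The work goes in short steps, Python scripts to look and compute and a tool call to move; the robot and the scene stay as the last step left them, time stands still between calls to the robot, and variables do not carry over. Pictures are saved under pics/ and viewed, at most 10 in all, crops included, and the job is handed in when it is done.

Besides the shell and the picture viewer there is one more tool, called after "Call:" as name([rows], argument=value, ...), one row to a line, values as JSON. play_rows: Moves the arm, as the interface text tells. Its arguments: {"type":"object","properties":{"linear":{"type":"array","items":{"type":"array","items":{"type":"number"}}},"turn":{"type":"array","items":{"type":"number"}},"hand":{"type":"number"}},"required":["linear","turn"]}

```bash
mkdir -p pics; cat > h.py <<'E'
from plant import *
import numpy as np, cv2
from scipy.spatial.transform import Rotation as R
def cam(n):
    c=camera_info(n); K=np.array(c["camera_matrix"]); 
    if "mount" in c:
        s=state(); q=s["tool_rot"]; M=np.array(c["mount"])
        Rt=R.from_quat([q[1],q[2],q[3],q[0]]).as_matrix()
        return K,Rt@M[:3,3]+s["tool_pos"],Rt@M[:3,:3]
    a=np.array(c["attitude"])
    A=a if a.shape==(3,3) else R.from_quat([a[1],a[2],a[3],a[0]]).as_matrix()
    return K,np.array(c["origin"]),A
def ray(C,px,z):
    K,o,A=C; d=A@np.linalg.solve(K,[px[0],px[1],1.]); return o+d*(z-o[2])/d[2]
def shot(n,f):
    C=cam(n); im=grab_frame(n); cv2.imwrite(f,im[:,:,::-1]); return C
E
python3 - <<'E'
from h import *
s=state();print(s)
for n in("top","scene"):
    C=shot(n,f"pics/{n}0.png"); print(n,C[1])
    for t,z in(("button_top",.042),("tab_top",.062),("coin",.042),("magnifier",.086),("weight_100",.013),("weight_50",.011),("loupe",.009),("acid_14",.042),("tweezers",.004)):
        for d in trace(n,t)[:2]: print(t,round(d["p"],2),d["location"],ray(C,d["location"],z).round(4),d["region"].sum())
E
```

```text
{'time': 0.0, 'joint_pos': array([ 1.09503712e+00,  5.33548319e-02,  1.61428889e+00,  7.37834469e-06,
        1.47601644e+00, -1.18959865e-01]), 'joint_vel': array([ 0.00015774, -0.0002667 ,  0.00144099,  0.00105599, -0.00142283,
        0.00047129]), 'joint_efforts': array([-5.16854889e-04, -3.93680978e+01, -3.70179927e+01, -1.77190377e-04,
        7.23450183e-03, -4.38232448e-06]), 'tool_pos': array([0.21796187, 0.58504478, 0.20696739]), 'tool_rot': array([-3.06397414e-04,  1.77455123e-01,  9.84128351e-01, -9.87309738e-04]), 'contact_force': array([-0.65966305,  0.13049427, -0.72830104]), 'ft_torque': array([-0.00111181,  0.02778528, -0.02628264]), 'grasp_force': 0.0, 'gripper_width': 1.0029820448768991}
top [0.3796181  0.06130456 1.00001043]
button_top 0.81 [362.1, 193.9] [ 0.574  -0.0758  0.042 ] 263
button_top 0.66 [252.0, 225.9] [0.5143 0.13   0.042 ] 1008
tab_top 0.59 [331.4, 205.7] [ 0.5482 -0.0164  0.062 ] 3474
coin 0.59 [307.3, 212.4] [0.5393 0.0271 0.042 ] 118
magnifier 0.63 [251.6, 227.3] [0.5056 0.1275 0.086 ] 951
weight_100 0.57 [291.4, 161.3] [0.6454 0.0561 0.013 ] 83

[... 467 characters left out ...]
27 -0.0771  0.042 ] 244
tab_top 0.84 [320.8, 259.7] [ 0.5351 -0.0455  0.062 ] 3222
coin 0.59 [321.7, 259.4] [ 0.5481 -0.0346  0.042 ] 3274
coin 0.45 [294.0, 243.6] [0.5307 0.0248 0.042 ] 115
magnifier 0.77 [245.8, 203.4] [0.4948 0.1281 0.086 ] 748
weight_100 0.66 [330.2, 221.4] [0.6409 0.0463 0.013 ] 67
weight_100 0.61 [352.4, 234.6] [ 0.653  -0.0064  0.013 ] 133
weight_50 0.66 [330.2, 221.4] [0.6422 0.0476 0.011 ] 67
weight_50 0.61 [352.4, 234.6] [ 0.6543 -0.0052  0.011 ] 133
loupe 0.57 [304.2, 205.5] [0.6294 0.1153 0.009 ] 190
acid_14 0.72 [274.7, 184.9] [0.5963 0.1737 0.042 ] 423
tweezers 0.76 [237.9, 261.3] [0.4387 0.0782 0.004 ] 253
tweezers 0.66 [330.4, 220.0] [0.6497 0.0549 0.004 ] 84
```

Call:
play_rows([
  [0.025,-0.047,0],
  [0.025,-0.047,0],
  [0.025,-0.047,0],
  [0.025,-0.047,0],
  [0.025,-0.047,0],
  [0.025,-0.047,0],
  [0.025,-0.047,0],
], turn=[-3.5,-3.5,-3.5,-3.5,-3.5,-3.5,-3.5], hand=0)

```text
time: 1.88
tool_pos: [0.3939, 0.2551, 0.2085]
tool_rot: [0.0, 0.383, 0.924, 0.0]
contact_force: [0.1, -0.8, -0.1]
gripper_width: 0.0
grasp_force: 0.0
```

Call:
play_rows([
  [0.025,-0.047,0],
  [0.025,-0.047,0],
  [0.025,-0.047,0],
  [0.025,-0.047,0],
  [0.025,-0.047,0],
  [0.025,-0.047,0],
  [0.005,-0.005,0],
  [0,0,0],
], turn=[-3.5,-3.5,-3.5,-3.5,-3.5,-3.5,0,0])

```text
time: 2.88
tool_pos: [0.5482, -0.0303, 0.208]
tool_rot: [-0.0, 0.544, 0.839, 0.0]
contact_force: [-0.1, 0.6, 0.5]
gripper_width: -0.003
grasp_force: 0.0
```

```bash
python3 - <<'E'
from h import *
s=state();print(s["time"],s["tool_pos"],s["joint_pos"],s["tool_rot"],s["gripper_width"])
C=shot("wrist","pics/w1.png"); print(C[1],C[2][:,2])
for t,z in(("button_top",.042),("tab_top",.062),("coin",.042),("magnifier",.086)):
    for d in trace("wrist",t)[:2]: print(t,round(d["p"],2),d["location"],ray(C,d["location"],z).round(4),d["region"].sum())
E
```

```text
2.875 [ 0.54820298 -0.0303378   0.20800427] [-1.91074625e-01 -1.28346561e-01  1.78940849e+00  4.17359401e-04
  1.48127695e+00 -6.10677374e-01] [-4.23829164e-04  5.44351179e-01  8.38857325e-01  5.27002178e-05] -0.002552455183094509
[0.520238   0.03441732 0.37463368] [ 0.11326815 -0.25394935 -0.96056236]
button_top 0.59 [286.7, 227.4] [ 0.5719 -0.0689  0.042 ] 676
button_top 0.3 [425.8, 14.2] [0.6053 0.1839 0.042 ] 1392
tab_top 0.78 [289.8, 175.6] [ 0.5483 -0.0093  0.062 ] 9338
coin 0.74 [298.6, 135.1] [0.5408 0.0314 0.042 ] 450
coin 0.37 [292.0, 178.0] [ 0.5535 -0.0136  0.042 ] 9380
```

View pics/w1.png

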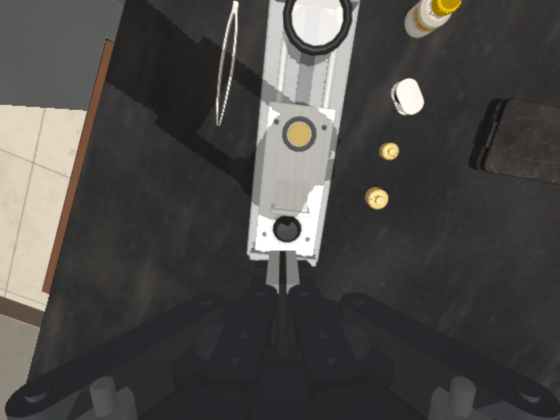

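View pics/top0.png

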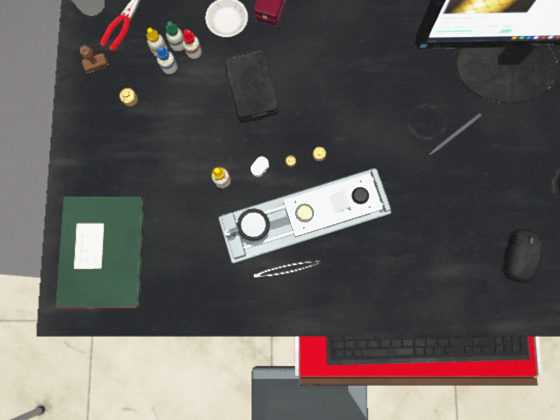

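Call:
play_rows([
  [0.012,-0.022,0],
  [0.013,-0.022,-0.03],
  [0,0,-0.05],
  [0,0,-0.04],
  [0,0,-0.025],
  [0,0,0],
], turn=[-3.2,-3.2,0,0,0,0])

```text
time: 3.88
tool_pos: [0.5715, -0.0746, 0.0605]
tool_rot: [-0.002, 0.591, 0.807, -0.001]
contact_force: [-0.6, -0.2, -0.3]
gripper_width: -0.002
grasp_force: 0.0
```

```bash
python3 - <<'E'
from h import *
s=state();print(s["time"],s["tool_pos"],s["tool_rot"],s["contact_force"])
ims=[]
for n in("scene","top","wrist"):
    C=shot(n,f"pics/{n}2.png"); K,o,A=C
    p=A.T@(s["tool_pos"]-o); u=K@p/p[2]; print(n,"tcp px",u[:2])
    im=cv2.imread(f"pics/{n}2.png"); r,c=int(u[1]),int(u[0])
    if n!="wrist":
        ims.append(cv2.resize(im[r-60:r+40,c-50:c+50],(400,400),interpolation=cv2.INTER_CUBIC))
    for t in("button_top","tab_top","coin"):
        for d in trace(n,t)[:1]:
            print(t,d["p"],d["location"],ray(C,d["location"],.042).round(4),d["region"].sum())
            if t=="tab_top":
                pts=np.argwhere(d["region"])[:,::-1]
                b=cv2.boxPoints(cv2.minAreaRect(pts.astype(np.float32)))
                w=np.array([ray(C,q,.034)[:2] for q in b]); print(w.round(4).tolist(),[np.degrees(np.arctan2(*(w[(i+1)%4]-w[i])[::-1])).round(1) for i in range(4)])
cv2.imwrite("pics/c2.png",np.hstack(ims))
E
```

```text
3.875 [ 0.57152384 -0.07455907  0.06045053] [-0.00240867  0.59072356  0.80686967 -0.00110064] [-0.62039603 -0.24114519 -0.2553284 ]
scene tcp px [347.1907447  260.99182165]
button_top 0.59 [348.1, 267.4] [ 0.5743 -0.0766  0.042 ] 227
tab_top 0.81 [316.1, 260.2] [ 0.5387 -0.0299  0.042 ] 3101
[[0.4864, 0.0419], [0.5664, 0.0876], [0.6151, -0.0952], [0.5384, -0.128]] [np.float64(29.7), np.float64(-75.1), np.float64(-156.9), np.float64(107.0)]
top tcp px [362.84613197 193.23083518]
tab_top 0.9 [311.6, 207.0] [0.5495 0.0189 0.042 ] 1832
[[0.5648, 0.0729], [0.5983, -0.0309], [0.5274, -0.0517], [0.4946, 0.0509]] [np.float64(-72.1), np.float64(-163.6), np.float64(107.7), np.float64(17.4)]
coin 0.45 [312.1, 208.1] [0.5474 0.018  0.042 ] 1909
wrist tcp px [276.85015738 243.9146022 ]
button_top 0.7 [280.6, 226.8] [ 0.5723 -0.0695  0.042 ] 1901
tab_top 0.57 [280.8, 122.1] [ 0.5524 -0.0061  0.042 ] 29766
[[0.5403, -0.1154], [0.4992, 0.0464], [0.567, 0.0679], [0.6267, -0.0881]] [np.float64(104.2), np.float64(17.6), np.float64(-69.1), np.float64(-162.5)]
coin 0.93 [279.9, 47.3] [0.5397 0.0322 0.042 ] 1683
```

View pics/c2.png

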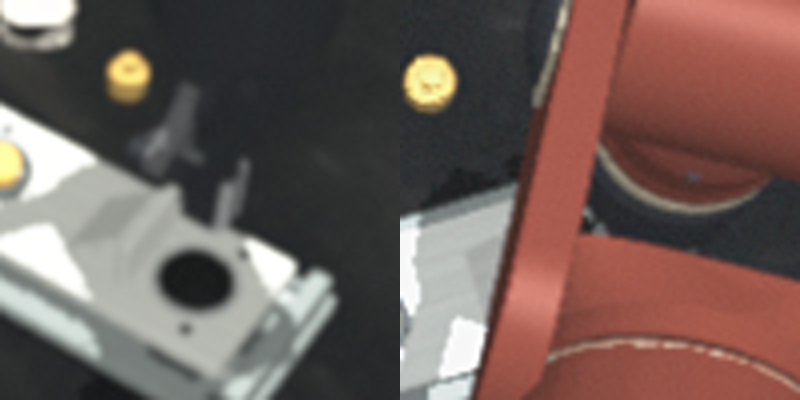

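View pics/wrist2.png

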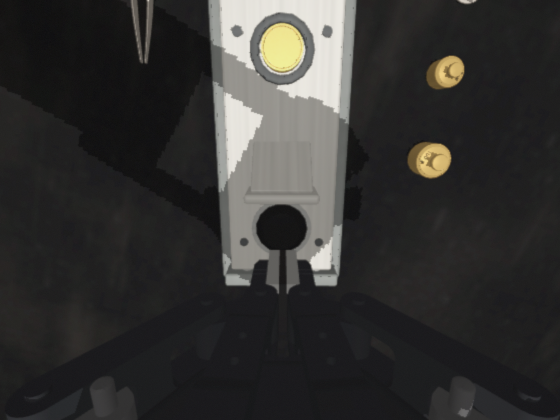

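```bash
python3 - <<'E'
from h import *
a=cv2.imread("pics/scene2.png")[190:290,300:400]; b=cv2.imread("pics/wrist2.png")[200:300,230:330]
f=lambda i:(255*(cv2.resize(i,(400,400),interpolation=cv2.INTER_CUBIC)/255.)**.4).astype(np.uint8)
cv2.imwrite("pics/c3.png",np.hstack([f(a),f(b)]))
K,o,A=cam("wrist");s=state()
q=s["tool_rot"];Rt=R.from_quat([q[1],q[2],q[3],q[0]]).as_matrix()
print(camera_info("wrist")["mount"],K)
for n in("scene","wrist"):
    K,o,A=cam(n)
    for d in([0,0,0],[.011,0,0],[-.011,0,0],[0,.0145,0],[0,-.0145,0]):
        p=A.T@(s["tool_pos"]+Rt@np.array(d)-o);print(n,d,(K@p/p[2])[:2].round(1))
E
```

```text
[[-9.11608448e-04 -9.60366287e-01 -2.78739598e-01  7.07460040e-02]
 [ 9.99999428e-01 -1.03118610e-03  2.82372645e-04  8.07681371e-04]
 [-5.58613567e-04 -2.78739181e-01  9.60366678e-01 -1.66574608e-01]
 [ 0.00000000e+00  0.00000000e+00  0.00000000e+00  1.00000000e+00]] [[301.85744102   0.         282.29083313]
 [  0.         301.85744102 211.6576132 ]
 [  0.           0.           1.        ]]
scene [0, 0, 0] [348.1 259.3]
scene [0.011, 0, 0] [342.7 256.5]
scene [-0.011, 0, 0] [353.5 262.2]
scene [0, 0.0145, 0] [352.2 254.1]
scene [0, -0.0145, 0] [343.9 264.6]
wrist [0, 0, 0] [280.9 247.8]
wrist [0.011, 0, 0] [280.8 230.4]
wrist [-0.011, 0, 0] [280.9 264.6]
wrist [0, 0.0145, 0] [305.2 247.8]
wrist [0, -0.0145, 0] [256.5 247.8]
```

View pics/c3.png

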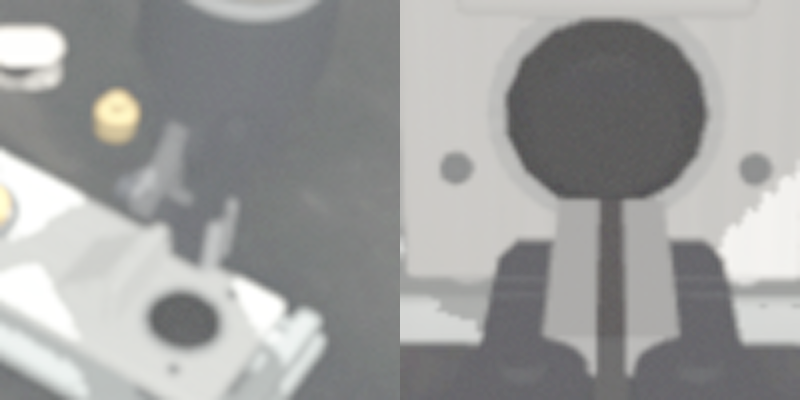

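The wrist view shows the shut fingers centred laterally on the button (columns 283 and 281), with the tips at row 250 and the button at row 227. The tab is ahead at row 197. I'll shift slightly forward and probe down by force.

Call:
play_rows([
  [-0.001,0.004,-0.008],
  [0,0,-0.006],
  [0,0,-0.003],
  [0,0,-0.003],
  [0,0,0],
], turn=[0,0,0,0,0])

```text
time: 5.1
tool_pos: [0.5721, -0.0704, 0.0429]
tool_rot: [-0.0, 0.59, 0.807, -0.0]
contact_force: [-0.4, -1.0, 0.1]
gripper_width: 0.002
grasp_force: 0.0
```

Call:
play_rows([
  [0,0,-0.002],
  [0,0,0],
], turn=[0,0])

```text
time: 5.35
tool_pos: [0.5723, -0.0704, 0.0412]
tool_rot: [-0.0, 0.59, 0.807, -0.0]
contact_force: [-0.3, -0.2, -0.1]
gripper_width: -0.0
grasp_force: 0.0
```

Call:
play_rows([
  [0,0,-0.002],
  [0,0,0],
], turn=[0,0])

```text
time: 5.6
tool_pos: [0.5721, -0.0704, 0.039]
tool_rot: [-0.0, 0.59, 0.807, -0.0]
contact_force: [-0.1, -0.3, 0.4]
gripper_width: -0.002
grasp_force: 0.0
```

```bash
python3 - <<'E'
from h import *
shot("scene","pics/scene4.png");shot("wrist","pics/wrist4.png")
a=cv2.imread("pics/scene4.png")[210:310,300:400]; b=cv2.imread("pics/wrist4.png")[180:280,230:330]
f=lambda i:(255*(cv2.resize(i,(400,400),interpolation=cv2.INTER_CUBIC)/255.)**.5).astype(np.uint8)
cv2.imwrite("pics/c4.png",np.hstack([f(a),f(b)]))
E
```

```text
(no output)
```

View pics/c4.png

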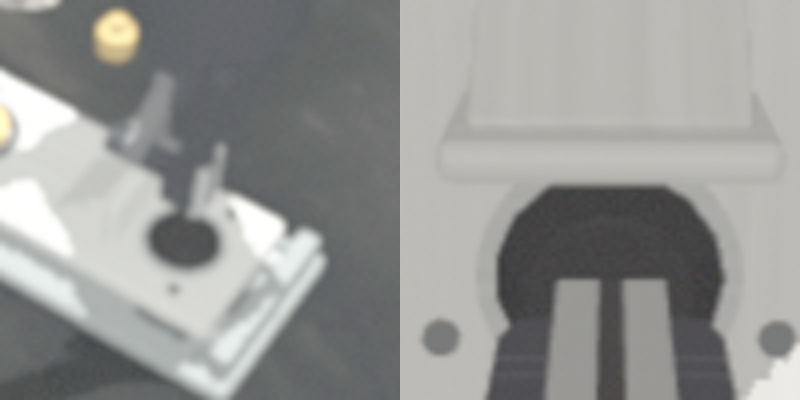

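Call:
play_rows([
  [-0.002,0.006,0],
  [0,0,0],
], turn=[0,0])

```text
time: 5.95
tool_pos: [0.5701, -0.0639, 0.0391]
tool_rot: [-0.0, 0.59, 0.807, 0.0]
contact_force: [-0.0, -0.2, 0.2]
gripper_width: 0.003
grasp_force: 0.0
```

Call:
play_rows([
  [0,0,-0.002],
  [0,0,-0.001],
  [0,0,0],
], turn=[0,0,0])

```text
time: 6.32
tool_pos: [0.5702, -0.0644, 0.036]
tool_rot: [-0.0, 0.59, 0.807, -0.0]
contact_force: [0.0, -0.5, 0.4]
gripper_width: 0.002
grasp_force: 0.0
```

Call:
play_rows([
  [0,0,-0.002],
  [0,0,-0.001],
  [0,0,0],
], turn=[0,0,0])

```text
time: 6.7
tool_pos: [0.5702, -0.0644, 0.033]
tool_rot: [-0.0, 0.59, 0.807, -0.0]
contact_force: [-0.2, 0.2, -1.2]
gripper_width: -0.001
grasp_force: 0.0
```

Call:
play_rows([
  [0,0,-0.002],
  [0,0,0],
], turn=[0,0])

```text
time: 6.95
tool_pos: [0.5701, -0.0643, 0.031]
tool_rot: [-0.0, 0.59, 0.807, -0.0]
contact_force: [0.6, -0.4, -0.6]
gripper_width: -0.001
grasp_force: 0.0
```

Call:
play_rows([
  [0,0,-0.002],
  [0,0,0],
], turn=[0,0])

```text
time: 7.2
tool_pos: [0.5701, -0.0643, 0.029]
tool_rot: [-0.0, 0.59, 0.807, -0.0]
contact_force: [-0.1, -0.1, -1.1]
gripper_width: -0.002
grasp_force: 0.0
```

```bash
python3 - <<'E'
from h import *
s=state();print(s["joint_efforts"].round(2),s["contact_force"])
shot("scene","pics/scene5.png");shot("wrist","pics/wrist5.png")
a=cv2.imread("pics/scene5.png")[210:310,300:400]; b=cv2.imread("pics/wrist5.png")[180:280,230:330]
f=lambda i:(255*(cv2.resize(i,(400,400),interpolation=cv2.INTER_CUBIC)/255.)**.5).astype(np.uint8)
cv2.imwrite("pics/c5.png",np.hstack([f(a),f(b)]))
E
```

```text
[-1.000e-02 -3.723e+01 -3.237e+01 -0.000e+00 -1.000e-02 -0.000e+00] [-0.10822859 -0.14675384 -1.06151094]
```

View pics/c5.png

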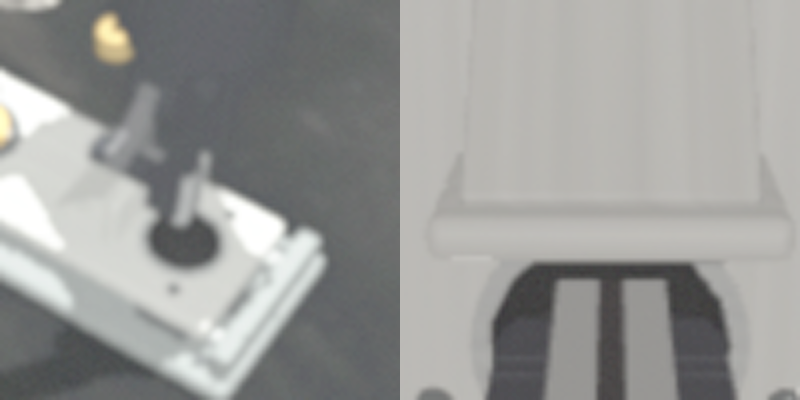

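Call:
play_rows([
  [0,0,-0.002],
  [0,0,-0.001],
], turn=[0,0])

```text
time: 7.55
tool_pos: [0.5702, -0.0644, 0.026]
tool_rot: [-0.0, 0.59, 0.807, -0.0]
contact_force: [0.4, 0.5, 0.6]
gripper_width: -0.0
grasp_force: 0.0
```

Call:
play_rows([
  [0,0,-0.002],
  [0,0,0],
], turn=[0,0])

```text
time: 7.8
tool_pos: [0.5701, -0.0643, 0.0239]
tool_rot: [-0.0, 0.59, 0.807, -0.0]
contact_force: [0.2, 0.2, 0.6]
gripper_width: 0.001
grasp_force: 0.0
```

Call:
play_rows([
  [0,0,-0.002],
  [0,0,0],
], turn=[0,0])

```text
time: 8.05
tool_pos: [0.5701, -0.0644, 0.022]
tool_rot: [-0.0, 0.59, 0.807, -0.0]
contact_force: [-0.0, -0.2, 0.4]
gripper_width: -0.004
grasp_force: 0.0
```

Call:
play_rows([
  [0,0,-0.002],
  [0,0,0],
], turn=[0,0])

```text
time: 8.3
tool_pos: [0.5701, -0.0643, 0.0199]
tool_rot: [-0.0, 0.59, 0.807, -0.0]
contact_force: [0.2, -0.4, 0.1]
gripper_width: 0.001
grasp_force: 0.0
```

Call:
play_rows([
  [0,0,-0.002],
  [0,0,0],
], turn=[0,0])

```text
time: 8.55
tool_pos: [0.5705, -0.0644, 0.0187]
tool_rot: [0.0, 0.59, 0.807, 0.0]
contact_force: [-1.2, 0.6, 3.9]
gripper_width: -0.001
grasp_force: 1.9
```

Call:
play_rows([
  [0,0,-0.001],
  [0,0,0],
], turn=[0,0])

```text
time: 8.8
tool_pos: [0.5705, -0.0644, 0.0175]
tool_rot: [0.0, 0.59, 0.807, 0.0]
contact_force: [-2.1, 0.8, 3.8]
gripper_width: 0.003
grasp_force: 2.1
```

Call:
play_rows([
  [0,0,-0.001],
  [0,0,0],
], turn=[0,0])

```text
time: 9.05
tool_pos: [0.5705, -0.0644, 0.0164]
tool_rot: [0.0, 0.59, 0.807, 0.0]
contact_force: [-0.4, 0.2, 5.1]
gripper_width: 0.003
grasp_force: 2.4
```

Call:
play_rows([
  [0,0,-0.001],
  [0,0,0],
], turn=[0,0])

```text
time: 9.3
tool_pos: [0.5705, -0.0644, 0.0153]
tool_rot: [0.0, 0.59, 0.807, 0.0]
contact_force: [-1.3, 0.6, 4.8]
gripper_width: -0.002
grasp_force: 2.6
```

```bash
python3 - <<'E'
from h import *
shot("scene","pics/scene6.png");shot("wrist","pics/wrist6.png")
a=cv2.imread("pics/scene6.png")[210:310,300:400]; b=cv2.imread("pics/wrist6.png")[180:280,230:330]
f=lambda i:(255*(cv2.resize(i,(400,400),interpolation=cv2.INTER_CUBIC)/255.)**.4).astype(np.uint8)
cv2.imwrite("pics/c6.png",np.hstack([f(a),f(b)]))
E
```

```text
(no output)
```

View pics/c6.png

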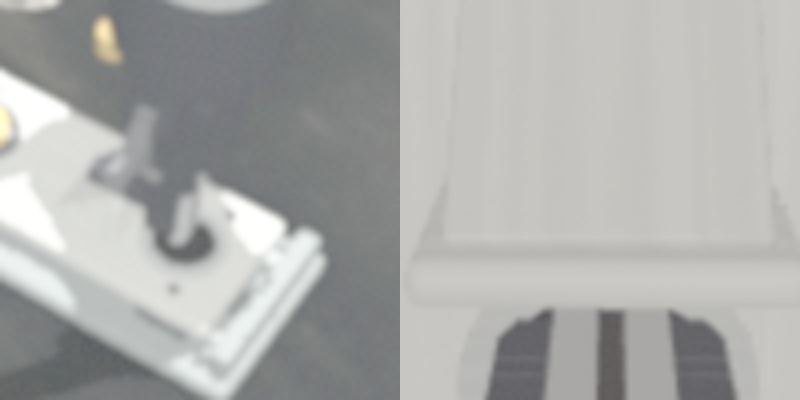

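Call:
play_rows([
  [0,0,-0.001],
  [0,0,-0.001],
  [0,0,0],
], turn=[0,0,0])

```text
time: 9.78
tool_pos: [0.5705, -0.0644, 0.0135]
tool_rot: [0.0, 0.59, 0.807, 0.0]
contact_force: [-1.4, 0.3, 4.9]
gripper_width: -0.001
grasp_force: 2.9
```

Call:
play_rows([
  [0,0,-0.0005],
  [-0.0006,0.0019,0],
  [-0.0006,0.0019,0],
  [0,0,0],
], turn=[0,0,0,0])

```text
time: 10.28
tool_pos: [0.5695, -0.0609, 0.0132]
tool_rot: [0.001, 0.59, 0.807, -0.0]
contact_force: [-1.7, -0.7, 5.6]
gripper_width: 0.0
grasp_force: 3.0
```

Call:
play_rows([
  [-0.0015,0.0048,0],
  [-0.0015,0.0048,0],
  [-0.0015,0.0048,0],
  [-0.0015,0.0048,0],
  [0,0,0],
], turn=[0,0,0,0,0])

```text
time: 10.9
tool_pos: [0.5633, -0.0412, 0.0131]
tool_rot: [0.0, 0.59, 0.807, 0.0]
contact_force: [-1.8, 1.2, 7.0]
gripper_width: -0.001
grasp_force: 3.0
```

```bash
python3 - <<'E'
from h import *
s=state();print(s["tool_pos"],s["contact_force"])
C=shot("scene","pics/scene7.png")
for t in("coin","button_top"):
    for d in trace("scene",t)[:2]: print(t,d["p"],d["location"],ray(C,d["location"],.042).round(4),d["region"].sum())
E
```

```text
[ 0.56326545 -0.04123028  0.01307546] [-1.83487817  1.16247383  6.95609861]
coin 0.48 [282.4, 233.9] [0.5278 0.0568 0.042 ] 100
coin 0.21 [306.9, 205.7] [0.6121 0.0873 0.042 ] 228
button_top 0.52 [300.5, 257.3] [ 0.5202 -0.0079  0.042 ] 2617
button_top 0.41 [337.7, 261.8] [ 0.5678 -0.056   0.042 ] 89
```

Call:
play_rows([
  [-0.0015,0.0048,0],
  [-0.0015,0.0048,0],
  [-0.0015,0.0048,0],
  [-0.0015,0.0048,0],
  [-0.0015,0.0048,0],
  [-0.0015,0.0048,0],
  [-0.0015,0.0048,0],
  [-0.0015,0.0048,0],
], turn=[0,0,0,0,0,0,0,0])

```text
time: 12.05
tool_pos: [0.5514, -0.0034, 0.0131]
tool_rot: [0.001, 0.59, 0.807, -0.0]
contact_force: [-1.5, -0.9, 6.0]
gripper_width: 0.002
grasp_force: 3.0
```

Call:
play_rows([
  [-0.0015,0.0048,0],
  [-0.0015,0.0048,0],
  [-0.0015,0.0048,0],
  [-0.0012,0.0038,0],
  [-0.0012,0.0038,0],
  [0,0,0],
], turn=[0,0,0,0,0,0])

```text
time: 12.8
tool_pos: [0.5443, 0.0191, 0.013]
tool_rot: [0.0, 0.59, 0.807, 0.0]
contact_force: [-1.7, -0.1, 6.0]
gripper_width: 0.001
grasp_force: 3.0
```

```bash
python3 - <<'E'
from h import *
s=state();print(s["tool_pos"],s["contact_force"])
C=shot("scene","pics/scene8.png")
for t in("coin","button_top","magnifier"):
    for d in trace("scene",t)[:2]: print(t,d["p"],d["location"],ray(C,d["location"],.042).round(4),d["region"].sum())
E
```

```text
[0.54432799 0.01911275 0.01299938] [-1.6863177  -0.13297058  5.98239248]
coin 0.67 [281.6, 239.9] [0.5176 0.0458 0.042 ] 2393
coin 0.64 [256.2, 222.6] [0.5047 0.11   0.042 ] 111
button_top 0.5 [309.6, 247.2] [0.5486 0.0008 0.042 ] 48
magnifier 0.75 [250.2, 201.4] [0.5281 0.1643 0.042 ] 734
```

Call:
play_rows([
  [-0.0009,0.0029,0],
  [-0.0009,0.0029,0],
  [-0.0006,0.0019,0],
  [0,0,0],
], turn=[0,0,0,0])

```text
time: 13.5
tool_pos: [0.542, 0.0266, 0.0131]
tool_rot: [0.0, 0.59, 0.807, -0.0]
contact_force: [-2.2, -1.1, 5.5]
gripper_width: -0.002
grasp_force: 3.0
```

Call:
play_rows([
  [-0.0006,0.0019,0],
  [-0.0003,0.001,0],
  [0,0,0],
], turn=[0,0,0])

```text
time: 13.88
tool_pos: [0.5416, 0.0285, 0.0133]
tool_rot: [0.001, 0.59, 0.807, -0.001]
contact_force: [-0.6, -3.3, 5.4]
gripper_width: -0.004
grasp_force: 3.0
```

Call:
play_rows([
  [-0.0006,0.0019,0],
  [0,0,0],
], turn=[0,0])

```text
time: 14.12
tool_pos: [0.5415, 0.0302, 0.0135]
tool_rot: [0.002, 0.59, 0.807, -0.0]
contact_force: [0.1, -4.5, 6.2]
gripper_width: 0.001
grasp_force: 2.9
```

Call:
play_rows([
  [-0.0006,0.0019,0],
  [0,0,0],
], turn=[0,0])

```text
time: 14.38
tool_pos: [0.5412, 0.0321, 0.0137]
tool_rot: [0.002, 0.59, 0.807, -0.0]
contact_force: [0.5, -4.5, 5.9]
gripper_width: -0.0
grasp_force: 2.9
```

Call:
play_rows([
  [-0.0006,0.0019,0],
  [0,0,0],
], turn=[0,0])

```text
time: 14.62
tool_pos: [0.5411, 0.0324, 0.0138]
tool_rot: [0.004, 0.59, 0.807, -0.001]
contact_force: [2.0, -8.7, 4.0]
gripper_width: -0.003
grasp_force: 6.5
```

```bash
python3 - <<'E'
from h import *
s=state();print(s["tool_pos"],s["contact_force"])
C=shot("scene","pics/scene9.png")
for t in("coin","button_top"):
    for d in trace("scene",t)[:2]: print(t,d["p"],d["location"],ray(C,d["location"],.042).round(4),d["region"].sum())
im=cv2.imread("pics/scene9.png")[180:280,220:353]
cv2.imwrite("pics/c9.png",cv2.resize((255*(im/255.)**.5).astype(np.uint8),None,fx=6,fy=6,interpolation=cv2.INTER_CUBIC))
E
```

```text
[0.54114619 0.03242028 0.01375833] [ 2.02253332 -8.73954986  3.96415562]
coin 0.64 [252.9, 218.7] [0.5054 0.1222 0.042 ] 93
button_top 0.58 [300.5, 247.9] [0.534  0.0095 0.042 ] 113
```

View pics/c9.png

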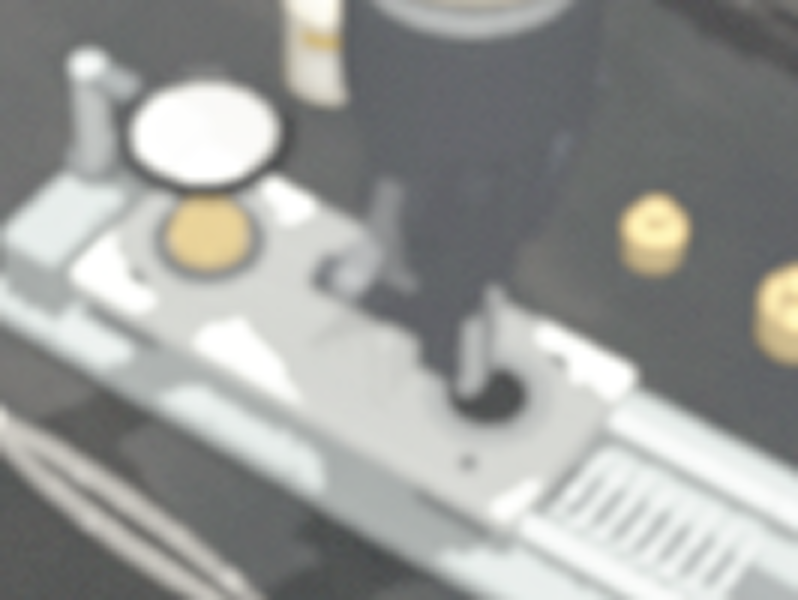

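Call:
play_rows([
  [0,0,0.002],
  [0,0,0.002],
  [0,0,0.003],
  [0,0,0.003],
  [0,0,0],
], turn=[0,0,0,0,0])

```text
time: 15.4
tool_pos: [0.5394, 0.0321, 0.0213]
tool_rot: [0.003, 0.59, 0.807, -0.002]
contact_force: [3.6, -10.9, -5.7]
gripper_width: 0.004
grasp_force: 6.0
```

Call:
play_rows([
  [0.001,-0.003,0.002],
  [0.001,-0.003,0.01],
  [0,0,0.03],
  [0,0,0.05],
  [0,0,0.05],
  [0,0,0],
], turn=[0,0,0,0,0,0])

```text
time: 16.15
tool_pos: [0.5446, 0.0294, 0.1713]
tool_rot: [0.005, 0.59, 0.807, 0.003]
contact_force: [0.4, 0.1, 0.1]
gripper_width: -0.003
grasp_force: 0.0
```

```bash
python3 - <<'E'
from h import *
s=state();print(s["time"],s["tool_pos"],s["contact_force"])
C=shot("scene","pics/scene10.png")
for t in("coin","button_top"):
    for d in trace("scene",t)[:2]: print(t,d["p"],d["location"],ray(C,d["location"],.042).round(4),d["region"].sum())
im=cv2.imread("pics/scene10.png")[180:280,220:353]
cv2.imwrite("pics/c10.png",cv2.resize((255*(im/255.)**.5).astype(np.uint8),None,fx=6,fy=6,interpolation=cv2.INTER_CUBIC))
E
```

```text
16.15 [0.54460419 0.0293612  0.1713077 ] [0.37152182 0.1269465  0.12052908]
coin 0.51 [254.1, 218.4] [0.5077 0.1215 0.042 ] 102
button_top 0.72 [301.2, 242.8] [0.5427 0.0184 0.042 ] 208
```

View pics/c10.png

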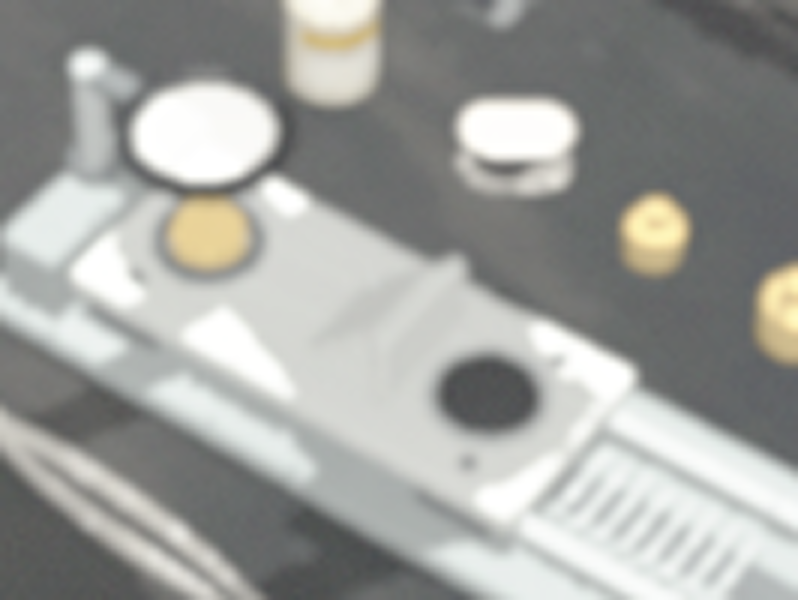

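```bash
python3 -c "
from plant import *
print(job_done())"
```

```text
the job is handed in; nothing more can be done
None
```

The carriage was pushed with the button held down until it was hard against the end stop. The button was then let go there and the arm lifted clear, and the job was handed in; the camera showed about 100 mm of travel, but no verdict came back.

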